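# Fit the battery pack under the flush sliding cover

## Robot

A 6-joint arm with a two-finger parallel gripper is mounted at the origin on the work surface. World frame = base frame: x ahead of the robot, y to its left, z up, the work surface at z = 0. Lengths are in m, angles in rad, forces in N, time in s.
With the tool pointing down it reaches from about 0.35 to 0.85 m from the base axis. Payload 8.1 kg.
Tool frame: the origin (TCP) lies midway between the tips of the shut fingers; the grasp point (between the pads) lies 19 mm behind it; z points along the fingers, y is the line along which they close (so a half turn about z gives the same grasp; the last joint's range is limited). The gripper opens to 93 mm and grips with 3 to 60 N. Pads are 15 mm wide; open, the fingers measure 128 mm over their backs; the gripper's body (75 mm by 188 mm) begins 65 mm behind the grasp point.
Start: joints at [1.167, 0.13, 1.488, -0, 1.523, -0.085], TCP at [0.188, 0.57, 0.219] pointing down, gripper open.
Joint ranges: [-2.96, 2.96], [-0.89, 2.26], [0.02, 2.5], [-1.34, 4.48], [0, 2.73], [-2.66, 2.66]. Speed limits (rad/s): [2.39, 2.39, 2.79, 3.14, 3.14, 3.14].

## Interface

Orientations are given as a rotation vector (axis times angle).
In Python, from plant import read_state, read_camera, camera_model, close_job gives the robot as it stands. The module is installed in compiled form; this text tells all that it offers.
- The arm moves only by the tool carry_out, never from a script. Its argument "moves" is a list of rows, each an object of numbers: "jaw": the finger opening in m, from 0 to 0.093; "dx", "dy", "dz": the shift along the tool's x, y, z in m; "yaw": the turn about the tool's z in rad. In form: [{"jaw": .., "dx": .., "dy": .., "dz": .., "yaw": ..}, ...]. A call has 1 to 8 rows; each row shifts and turns the commanded pose from where the row before left it, along the tool's axes as they then stand; what a row does not reach is not made up. A row lasts 1/8 s, in which the tool goes at most 62.5 mm and 10.7 degrees, less where a joint would pass 70% of its speed; a pose out of reach is approached as far as the arm can. A call is refused whole if a number of a shift passes 0.0625 or a number of a turn 0.188, either way. A call with a gripper value outside its range is refused whole. The fingers move at their own pace and stop on an object; "grip_force" is the grip in N (left out, the last holds). Time passes only in rows, so rows that do not move let the fingers close. It gives the time, the measured TCP pose, the force, the opening and the grip force at its end, in the units of the state.
- read_state(): the state, without advancing time (a new reading comes with each control period).
- read_camera(name): name is "side" or "top"; returns the picture (384x512x3 uint8, red, green, blue); there is no depth.
- camera_model(name): a dict with "camera_matrix" (3x3 intrinsics, pixels), "k1" (the pictures are not rectified: a ray, as slopes to the right and down, at radius r is drawn at 1 + k1 r^2 times it, then the intrinsics apply), "view" (4x4, takes a point from world to camera coordinates). Camera axes: x right, y up, looking along -z (the intrinsics and any distortion apply to the point x, -y, -z); pixel columns grow to the right and rows downward; lengths in m; the calibration is good to about 2 mm. A picture is of the moment at which its call begins. camera_model takes no time and is no camera call.
- close_job(): hands the job in; it is judged then, once.
The state is a dict: "t": time; "q": joint angles; "dq": joint speeds; "joint_torque": joint torques, N m; "tool_pos": TCP position; "orientation": TCP orientation; "force": force on the tool from outside, world axes, zero at the start; "wrist_torque": the same for the moment, N m; "opening": finger opening in m; "gripper_force": force on a finger pad.
Only numpy, scipy, OpenCV 4.12 (cv2) and the standard library are available. Lean on these libraries where they do the work, as an engineer would, in place of code of your own. Each camera call takes 0.05 s, during which the arm holds its last target. There are 200 camera calls.

## Task

Fit the small upright battery pack into the black power unit: slide the unit's flush battery cover fully open by pressing on it, stand the pack in the locating pocket on the compartment floor and let go, then slide the cover fully shut again in the same way. The cover is thin plastic without a handle: press just firmly enough to drag it along, about 12 N and never 25 N or more. Leave everything else on the bench where it is.

Things in the scene. Friction and masses are not known exactly. Their poses are not given: they have to be found in the camera images.
- cover_top (a point): Centre of the top face of the sliding cover, moving with it: a smooth stiff grey plate without handle, 106 mm (own x) by 66 mm (own y), 4 mm thick, level with the unit's top to 0.5 mm. y points along the channel to the opening side, z up. Shut, no edge can be reached; it is dragged by a fingertip pressed on it and stays where left. Pressed, it gives only 1 mm per 20 N.
- cover (a joint): Travel of the cover in m: 0 = fully shut over the compartment, 0.060 = fully open against the far end of the channel. Starts 0 to 6 mm open. Dragging it takes about 4 N sideways: a press of 10 to 15 N carries it at 20 to 50 mm/s; with much less the finger slips.
- unit_top (a point): Centre of the top of the black power unit, 98 mm above the bench; case 160 mm (x) by 220 mm (y, along the channel to the opening side). The unit stands unevenly: it leans up to 1.6 degrees either way along the channel, so the cover's face rises or falls by up to 1.7 mm over its stroke and the press must be corrected on the way.
- bay_floor (a point): Centre of the compartment floor in the unit, 30 mm above the bench, 68 mm below the unit's top; the shut cover is centred above it. Same axes as the cover. Opening 94 mm (x) by 52 mm (y), straight walls. On the floor 8 mm high ribs leave a pocket 34 mm (x) by 46 mm (y), centred here, for the pack's foot; above the ribs 30 mm of finger room on both x sides.
- pack_mid (a point): Centre (30 mm up) of the battery pack: white block standing upright, 28 mm (x) by 40 mm (y) by 60 mm high, about 0.14 kg, grey band, brass strip on top. Grip its upper half across the 28 mm. It goes upright in the pocket, its x along the compartment's x (either way round), centre then 30 mm above that floor and top just under the cover; left on the ribs it would block the cover.
- brick: white plastic power brick 60 x 110 x 34 mm, lying; bystander; origin at its underside
- tape: roll of white paper tape lying flat, 100 mm across with a 76 mm hole, 24 mm high; bystander; origin at its underside
- phone: black phone 150 x 72 x 9 mm lying flat; bystander; origin at its underside
- driver: screwdriver lying on the bench; bystander
- cup: white ceramic cup, 76 mm across, 100 mm high; bystander; origin at its underside
- jar: clear jar with white cap, 54 mm across, 75 mm high; bystander; origin at its underside
Things that resemble listed ones, but are neither listed nor needed, are in the scene too. What is shaped like the part that bears pack_mid but orange is not meant.

How it is judged:
On the way, in this order (a step that is already met when the one before it is completed fails the run):
1. the cover is slid fully open (value of joint cover above 0.055 m), for 0.2 s.
2. the pack stands in the pocket, let go, with the cover still open (x of pack_mid in the frame of bay_floor between -0.006 and 0.006 m and y of pack_mid in the frame of bay_floor between -0.006 and 0.006 m and z of pack_mid in the frame of bay_floor below 0.034 m and angle between pack_mid's own z axis and vertical below 0.09 rad and value of joint cover above 0.05 m and contact force between the fingers and pack below 0.1 N), for 0.2 s.
At the end, for the whole second after the job is handed in: The cover is shut to within 4 mm and the pack stands at rest in the pocket: within 6 mm of its centre along both axes, its centre less than 34 mm above the compartment floor, within 5 degrees of upright (value of joint cover below 0.004 m and linear speed of pack below 0.02 m/s and x of pack_mid in the frame of bay_floor between -0.006 and 0.006 m and y of pack_mid in the frame of bay_floor between -0.006 and 0.006 m and z of pack_mid in the frame of bay_floor below 0.034 m and angle between pack_mid's own z axis and vertical below 0.09 rad); the robot touches nothing.
It fails at once if the cover is pressed with more than 25 N (contact force between anything else and cover above 25 N).
It fails at once if another thing on the bench is shifted by more than 30 mm (distance of any of brick, tape, phone, driver, cup, jar from where it was at the start of the episode above 0.03 m).
It also fails if it takes over 70 s, if anything falls off the work surface, if the arm or the gripper's body presses on something with over 40 N, if the wrist force passes 120 N, or if a joint passes its speed limit or range.

## Working session

There is one attempt and no reset: what is moved stays moved. The work goes in short steps, Python scripts to look and compute and a tool call to move; the robot and the scene stay as the last step left them, time stands still between calls to the robot, and variables do not carry over. Pictures are saved under pics/ and viewed, at most 10 in all, crops included, and the job is handed in when it is done.

Besides the shell and the picture viewer there is one more tool, called as a command line: name --argument value ..., lists and objects as JSON in quotes. carry_out: Moves the arm, as the interface text tells. Its arguments: {"type":"object","properties":{"moves":{"type":"array","items":{"type":"object","properties":{"jaw":{"type":"number"},"dx":{"type":"number"},"dy":{"type":"number"},"dz":{"type":"number"},"yaw":{"type":"number"}}}},"grip_force":{"type":"number"}},"required":["moves"]}

```bash
mkdir -p pics; cat > h.py <<'E'
import numpy as np, cv2
from plant import read_state, read_camera, camera_model, close_job
def ray(name,px):
    m=camera_model(name);K=np.array(m["camera_matrix"]);V=np.array(m["view"])
    d=np.array([(px[0]-K[0,2])/K[0,0],(px[1]-K[1,2])/K[1,1]]);u=d.copy()
    for _ in range(20): u=d/(1+m["k1"]*(u@u))
    R=V[:3,:3];o=-R.T@V[:3,3]
    return o,R.T@np.array([u[0],-u[1],-1])
def onz(name,px,z):
    o,d=ray(name,px);return o+d*(z-o[2])/d[2]
def proj(name,p):
    m=camera_model(name);K=np.array(m["camera_matrix"]);V=np.array(m["view"])
    c=V[:3,:3]@np.array(p)+V[:3,3];u=np.array([c[0],-c[1]])/-c[2];u=u*(1+m["k1"]*(u@u))
    return K[:2,:2]@u+K[:2,2]
def snap(name,f=None):
    im=cv2.cvtColor(read_camera(name),cv2.COLOR_RGB2BGR)
    if f: cv2.imwrite("pics/"+f,im)
    return im
E
python3 - <<'E'
from h import *
a=snap("top","top0.png");b=snap("side","side0.png")
s=read_state();print(s)
for n in("top","side"):
    m=camera_model(n);V=np.array(m["view"]);print(n,-V[:3,:3].T@V[:3,3],V[:3,:3].round(2).tolist(),m["camera_matrix"],m["k1"])
E
```

```text
{'t': 0.1, 'q': array([ 1.16658723e+00,  1.31106988e-01,  1.48917556e+00,  1.07728969e-05,
        1.52300331e+00, -8.54088805e-02]), 'dq': array([-0.00201191, -0.00137897, -0.00229788, -0.0025478 ,  0.00075708,
        0.0002492 ]), 'joint_torque': array([ 1.02408958e-03, -5.61343110e+01, -4.93094730e+01,  7.70687289e-02,
        2.90453970e-02, -1.00595437e-04]), 'tool_pos': array([0.18783125, 0.5692942 , 0.21767676]), 'orientation': array([-4.98586128e-01, -3.10134901e+00,  2.57593755e-03]), 'force': array([ 0.67717281, -0.52829244, -0.13514343]), 'wrist_torque': array([ 0.00228871, -0.01699338,  0.01462092]), 'gripper_force': 0.0, 'opening': 0.09279719718806723}
top [0.4123666  0.0132488  1.51835815] [[0.01, -1.0, -0.0], [1.0, 0.01, 0.09], [-0.09, -0.0, 1.0]] [[425.64057936   0.         250.17157456]
 [  0.         425.64057936 193.67401505]
 [  0.           0.           1.        ]] -0.12387817649285551
side [ 0.21633306 -0.85299406  1.11045835] [[0.93, -0.36, 0.01], [0.26, 0.69, 0.68], [-0.25, -0.63, 0.74]] [[466.70326488   0.         259.41677799]
 [  0.         466.70326488 192.42419344]
 [  0.           0.           1.        ]] -0.16847437643299643
```

View pics/top0.png

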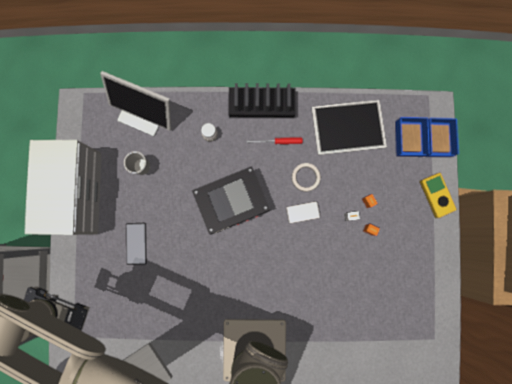

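View pics/side0.png

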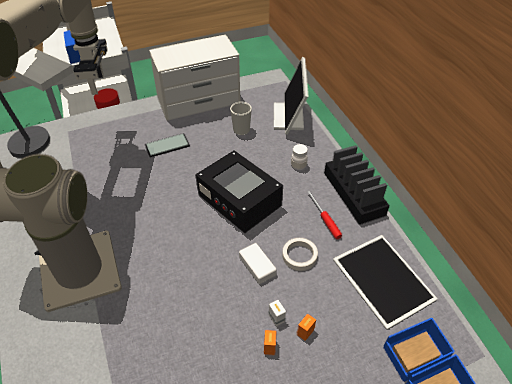

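```bash
python3 - <<'E'
from h import *
a=cv2.imread("pics/top0.png");b=cv2.imread("pics/side0.png")
c=lambda im,x,y,w,h,s:cv2.resize(im[y:y+h,x:x+w],None,fx=s,fy=s,interpolation=cv2.INTER_CUBIC)
r1=np.hstack([c(a,184,155,100,75,4),c(b,190,145,100,75,4)])
r2=np.hstack([c(a,330,185,60,45,400/60)[:300,:400],c(b,250,290,80,60,5)])
cv2.imwrite("pics/crop1.png",np.vstack([r1,r2]))
E
```

```text
(no output)
```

View pics/crop1.png

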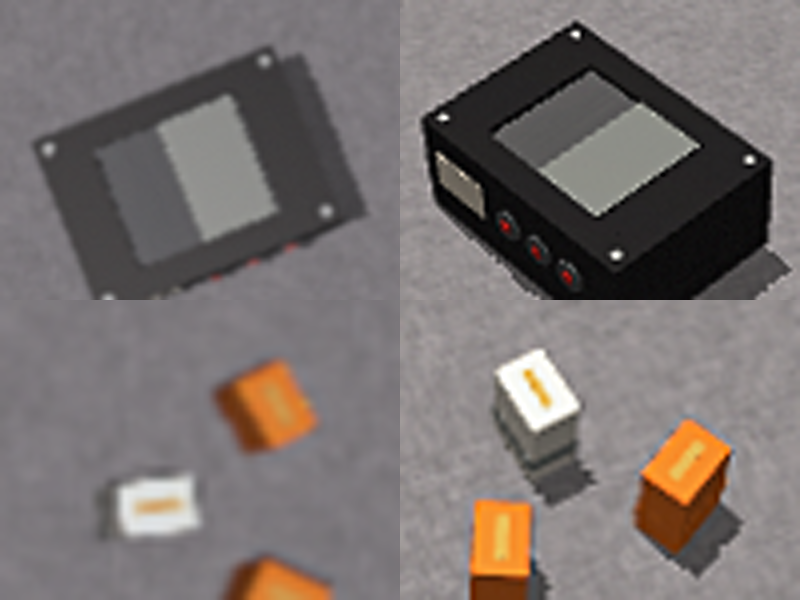

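```bash
python3 - <<'E'
from h import *
from scipy.spatial.transform import Rotation as Ro
for n,box,pb in(("top",(184,155,284,240),(340,205,365,225)),("side",(190,145,290,235),(262,295,292,325))):
    im=cv2.imread(f"pics/{n}0.png");hsv=cv2.cvtColor(im,cv2.COLOR_BGR2HSV);g=cv2.cvtColor(im,cv2.COLOR_BGR2GRAY)
    k=(slice(box[1],box[3]),slice(box[0],box[2]))
    print(n)
    def fit(mask,off,z,lab):
        cs,_=cv2.findContours(mask.astype(np.uint8),cv2.RETR_EXTERNAL,cv2.CHAIN_APPROX_NONE)
        c=max(cs,key=cv2.contourArea)[:,0]+np.array(off)
        w=np.array([onz(n,p,z)[:2] for p in c],np.float32)*1000
        r=cv2.minAreaRect(w);print(lab,len(c),np.round(r[0],1),np.round(r[1],1),round(r[2],1),cv2.boxPoints(r).round(1).tolist())
    G=g[k]
    print("light level",np.percentile(G,[5,25,50,75,95]))
    S=(G>118)&(G<185) if n=="top" else (G>118)&(G<185)
    lab_n,lab,st,ce=cv2.connectedComponentsWithStats(S.astype(np.uint8))
    for i in range(1,lab_n):
        if st[i][4]>100: print("comp",st[i],ce[i]+box[:2])
    W=hsv[k];B=(W[...,2]>190)
    N,l,st,ce=cv2.connectedComponentsWithStats(B.astype(np.uint8))
    for i in range(1,N): p=ce[i]+box[:2];print("screw",st[i][4],p.round(1),(onz(n,p,.098)*1000).round(1)[:2])
    P=g[pb[1]:pb[3],pb[0]:pb[2]];Ph=hsv[pb[1]:pb[3],pb[0]:pb[2]]
    fit(P>170,pb[:2],.06,"pack")
s=read_state();print(Ro.from_rotvec(s["orientation"]).as_matrix().round(4))
g=cv2.cvtColor(cv2.imread("pics/top0.png"),cv2.COLOR_BGR2GRAY);print(g[180:222:3,204:258:3])
E
```

```text
top
light level [ 61.  81. 121. 124. 143.]
comp [   0    0  100   85 4593] [233.84672327 194.84759417]
comp [ 39  24  30  36 619] [237.69951535 196.56542811]
pack 32 [ 471. -338.] [24.2 38.5] 0.3 [[458.8999938964844, -318.79998779296875], [459.0, -357.29998779296875], [483.20001220703125, -357.20001220703125], [483.0, -318.70001220703125]]
side
light level [ 11.  36. 136. 145. 153.]
comp [   0    0  100   90 4069] [237.61415581 184.85131482]
comp [ 35  26  40  28 543] [243.99815838 184.25414365]
screw 2 [233.5 153. ] [546.5 200.9]
screw 2 [200.5 174. ] [420.9 147.9]
screw 1 [253. 173.] [572.5  94. ]
screw 1 [200. 184.] [407.5 107.7]
screw 2 [277.  184.5] [622.3  22.7]
screw 1 [205. 188.] [416.7  86.5]
screw 1 [216. 201.] [431.6  25.4]
screw 2 [243.5 208. ] [496.9 -28.4]
screw 1 [231. 213.] [457.4 -33.2]
pack 40 [ 472.5 -337.3] [28.3 40.6] 8.5 [[455.5, -319.29998779296875], [461.5, -359.3999938964844], [489.6000061035156, -355.20001220703125], [483.5, -315.1000061035156]]
[[-9.496e-01  3.134e-01 -7.000e-04]
 [ 3.134e-01  9.496e-01 -1.600e-03]
 [ 2.000e-04 -1.700e-03 -1.000e+00]]
[[127
[... 345 characters left out ...]
142 142 132  61  62  63]
 [ 67  61  93  95  91  93  92  93 145 144 144 144 143 143 142  73  63  62]
 [ 67  66  79  95  94  93  93  91 126 145 145 143 144 143 144 124  63  63]
 [ 67  68  63  96  96  93  92  93  96 147 145 144 145 144 144 143  61  64]
 [ 68  68  66  94  95  93  92  93  92 147 146 145 144 145 143 145  86  64]
 [ 68  68  69  74  96  94  94  93  93 113 147 146 146 145 146 147 127  65]
 [ 70  69  69  65  96  95  95  92  93  93 147 147 147 148 114  76  63  66]
 [ 70  70  70  68  81  97  95  94  94  93 123 146  93  67  65  66  67  66]
 [ 69  70  70  70  65  98  95  97  95  89  70  66  67  69  68  68  57  76]
 [ 72  71  71  70  70  96  96  84  69  70  69  70  70  65  61  63  96 124]]
```

```bash
cat >> h.py <<'E'
def rect(n,im,seed,thr,z,box,s=8,hi=256):
    g=cv2.cvtColor(im,cv2.COLOR_BGR2GRAY)[box[1]:box[3],box[0]:box[2]]
    G=cv2.resize(g,None,fx=s,fy=s,interpolation=cv2.INTER_LINEAR)
    m=((G>thr)&(G<hi)).astype(np.uint8)
    m=cv2.morphologyEx(m,cv2.MORPH_OPEN,np.ones((5,5),np.uint8))
    N,l,st,ce=cv2.connectedComponentsWithStats(m)
    i=l[int((seed[1]-box[1]+.5)*s),int((seed[0]-box[0]+.5)*s)]
    c=max(cv2.findContours((l==i).astype(np.uint8),cv2.RETR_EXTERNAL,cv2.CHAIN_APPROX_NONE)[0],key=cv2.contourArea)[:,0]
    px=(c+.5)/s-.5+np.array(box[:2])
    w=np.array([onz(n,p,z)[:2] for p in px],np.float32)*1000
    r=cv2.minAreaRect(w);mo=cv2.moments(w)
    return r,np.array([mo["m10"],mo["m01"]])/mo["m00"],mo["m00"]
E
python3 - <<'E'
from h import *
for n,box,pb,sd,ps in(("top",(190,160,280,240),(340,205,365,225),(240,195),(350,213)),("side",(190,145,290,235),(262,295,292,325),(245,185),(277,312))):
    im=cv2.imread(f"pics/{n}0.png");g=cv2.cvtColor(im,cv2.COLOR_BGR2GRAY)
    print(n,g[sd[1],sd[0]])
    for lab,t in(("cover",118),("chan",80 if n=="top" else 60)):
        r,c,A=rect(n,im,sd,t,.098,box);print(lab,np.round(r[0],1),np.round(r[1],1),round(r[2],1),c.round(1),round(A),cv2.boxPoints(r).round(1).tolist())
    r,c,A=rect(n,im,ps,170,.06,pb);print("pack",np.round(r[0],1),np.round(r[1],1),round(r[2],1),c.round(1),round(A))
print(g[165:205:4,214:276:4])
print(g[298:325:2,264:290:2])
E
```

```text
top 143
cover [530.6  60.4] [106.   67.4] 23.0 [530.6  60.5] 6795 [[468.6000061035156, 70.69999694824219], [494.8999938964844, 8.699999809265137], [592.5, 50.0], [566.2000122070312, 112.0999984741211]]
chan [520.   84.8] [112.3 127.3] 22.8 [520.2  83.5] 13425 [[443.6000061035156, 121.80000305175781], [492.8999938964844, 4.400000095367432], [596.4000244140625, 47.900001525878906], [547.2000122070312, 165.1999969482422]]
pack [ 470.9 -337.3] [28.4 40.6] 3.9 [ 470.9 -337.1] 1010
side 142
cover [531.7  60. ] [105.4  65.6] 22.6 [531.4  60.1] 6536 [[470.3999938964844, 70.0], [495.70001220703125, 9.399999618530273], [593.0, 50.0], [567.7000122070312, 110.5]]Traceback (most recent call last):
  File "<stdin>", line 6, in <module>
  File "h.py", line 28, in rect
    w=np.array([onz(n,p,z)[:2] for p in px],np.float32)*1000
                ~~~^^^^^^^
  File "h.py", line 10, in onz
    o,d=ray(name,px);return o+d*(z-o[2])/d[2]
        ~~~^^^^^^^^^
  File "h.py", line 4, in ray
    m=camera_model(name);K=np.array(m["camera_matrix"]);V=np.array(m["view"])
ValueError: time passes only in moves, steps and waits
```

carry_out --moves '[{"jaw": 0, "yaw": 0.17}, {"yaw": 0.17}, {"yaw": 0.17}, {"yaw": 0.17}, {"yaw": 0.172}, {"dx": -0.05, "dy": 0.01}, {"dx": -0.05, "dy": 0.01}, {"dx": -0.05, "dy": 0.01}]'

```text
invalid input at $.moves[0]: expected keys jaw, dx, dy, dz, yaw
```

carry_out --moves '[{"dx": -0.05, "dy": 0.01}, {"dx": -0.05, "dy": 0.01}, {"dx": -0.05, "dy": 0.01}, {"dx": -0.05, "dy": 0.01}, {"dx": -0.05, "dy": 0.01}, {"dx": -0.05, "dy": 0.01}, {"dx": -0.05, "dy": 0.01}, {"dx": -0.05, "dy": 0.01}]'

```text
invalid input at $.moves[0]: expected keys jaw, dx, dy, dz, yaw
```

```bash
cat >> h.py <<'E'
from functools import lru_cache
camera_model=lru_cache(None)(camera_model)
from scipy.spatial.transform import Rotation as Ro
def go(p):
    s=read_state();R=Ro.from_rotvec(s["orientation"]).as_matrix()
    print("tcp",s["tool_pos"].round(4),"F",s["force"].round(2),"yaw_y deg",round(float(np.degrees(np.arctan2(R[1,1],R[0,1]))),2),"t",s["t"])
    print("tool shift",(R.T@(np.array(p)-s["tool_pos"])).round(4))
E
python3 - <<'E'
from h import *
go((.531,.060,.108))
E
```

```text
tcp [0.1878 0.5693 0.2177] F [ 0.68 -0.53 -0.14] yaw_y deg 71.73 t 0.1
tool shift [-0.4855 -0.3759  0.1102]
```

All keys are required.

carry_out --moves '[{"jaw": 0, "dx": 0, "dy": 0, "dz": 0, "yaw": 0.17}, {"jaw": 0, "dx": 0, "dy": 0, "dz": 0, "yaw": 0.17}, {"jaw": 0, "dx": 0, "dy": 0, "dz": 0, "yaw": 0.17}, {"jaw": 0, "dx": 0, "dy": 0, "dz": 0, "yaw": 0.17}, {"jaw": 0, "dx": 0, "dy": 0, "dz": 0, "yaw": 0.172}, {"jaw": 0, "dx": -0.05, "dy": 0.01, "dz": 0, "yaw": 0}, {"jaw": 0, "dx": -0.05, "dy": 0.01, "dz": 0, "yaw": 0}, {"jaw": 0, "dx": -0.05, "dy": 0.01, "dz": 0, "yaw": 0}]'

```text
t: 1.1
tool_pos: [0.2745, 0.4418, 0.2181]
orientation: [1.735, 2.619, -0.001]
force: [0.7, 0.5, 0.1]
opening: 0.0178
gripper_force: 0.0
```

carry_out --moves '[{"jaw": 0, "dx": -0.05, "dy": 0.01, "dz": 0, "yaw": 0}, {"jaw": 0, "dx": -0.05, "dy": 0.01, "dz": 0, "yaw": 0}, {"jaw": 0, "dx": -0.05, "dy": 0.01, "dz": 0, "yaw": 0}, {"jaw": 0, "dx": -0.05, "dy": 0.01, "dz": 0, "yaw": 0}, {"jaw": 0, "dx": -0.05, "dy": 0.01, "dz": 0, "yaw": 0}, {"jaw": 0, "dx": -0.05, "dy": 0.01, "dz": 0, "yaw": 0}, {"jaw": 0, "dx": -0.05, "dy": 0.01, "dz": 0, "yaw": 0}, {"jaw": 0, "dx": -0.05, "dy": 0.01, "dz": 0, "yaw": 0}]'

```text
t: 2.1
tool_pos: [0.504, 0.1045, 0.2183]
orientation: [-1.736, -2.618, 0.0]
force: [0.4, 0.4, -0.1]
opening: 0.0002
gripper_force: 0.0
```

```bash
python3 - <<'E'
from h import *
go((.531,.060,.108))
E
```

```text
tcp [0.504  0.1045 0.2183] F [ 0.37  0.42 -0.13] yaw_y deg 22.91 t 2.1
tool shift [-0.0515  0.0076  0.1103]
```

carry_out --moves '[{"jaw": 0, "dx": -0.026, "dy": 0.004, "dz": 0.03, "yaw": 0}, {"jaw": 0, "dx": -0.0255, "dy": 0.0036, "dz": 0.03, "yaw": 0}, {"jaw": 0, "dx": 0, "dy": 0, "dz": 0.03, "yaw": 0}, {"jaw": 0, "dx": 0, "dy": 0, "dz": 0.012, "yaw": 0}, {"jaw": 0, "dx": 0, "dy": 0, "dz": 0.004, "yaw": 0}, {"jaw": 0, "dx": 0, "dy": 0, "dz": 0.002, "yaw": 0}, {"jaw": 0, "dx": 0, "dy": 0, "dz": 0, "yaw": 0}]'

```text
t: 2.98
tool_pos: [0.5312, 0.0619, 0.1118]
orientation: [1.734, 2.618, 0.002]
force: [0.6, -0.8, 1.0]
opening: 0.0002
gripper_force: 0.0
```

carry_out --moves '[{"jaw": 0, "dx": 0, "dy": 0, "dz": 0.004, "yaw": 0}, {"jaw": 0, "dx": 0, "dy": 0, "dz": 0.004, "yaw": 0}, {"jaw": 0, "dx": 0, "dy": 0, "dz": 0.002, "yaw": 0}, {"jaw": 0, "dx": 0, "dy": 0, "dz": 0, "yaw": 0}]'

```text
t: 3.48
tool_pos: [0.5304, 0.0615, 0.1003]
orientation: [-1.736, -2.618, 0.001]
force: [0.4, -0.1, 0.0]
opening: 0.0004
gripper_force: 0.0
```

carry_out --moves '[{"jaw": 0, "dx": 0, "dy": 0, "dz": 0, "yaw": 0}, {"jaw": 0, "dx": 0, "dy": 0, "dz": 0, "yaw": 0}]'

```text
t: 3.72
tool_pos: [0.5307, 0.0615, 0.1008]
orientation: [1.736, 2.618, 0.0]
force: [0.2, 0.5, -0.3]
opening: 0.0003
gripper_force: 0.0
```

carry_out --moves '[{"jaw": 0, "dx": 0, "dy": 0, "dz": 0.0008, "yaw": 0}, {"jaw": 0, "dx": 0, "dy": 0, "dz": 0.0, "yaw": 0}]'

```text
t: 3.98
tool_pos: [0.5305, 0.0615, 0.0998]
orientation: [-1.736, -2.618, 0.0]
force: [0.2, 0.4, 0.9]
opening: 0.0004
gripper_force: 0.0
```

carry_out --moves '[{"jaw": 0, "dx": 0, "dy": 0, "dz": 0.0006, "yaw": 0}, {"jaw": 0, "dx": 0, "dy": 0, "dz": 0.0, "yaw": 0}]'

```text
t: 4.22
tool_pos: [0.5306, 0.0615, 0.0992]
orientation: [-1.736, -2.618, 0.0]
force: [0.9, -1.0, 0.5]
opening: 0.0003
gripper_force: 0.0
```

carry_out --moves '[{"jaw": 0, "dx": 0, "dy": 0, "dz": 0.0006, "yaw": 0}, {"jaw": 0, "dx": 0, "dy": 0, "dz": 0.0, "yaw": 0}]'

```text
t: 4.47
tool_pos: [0.5306, 0.0616, 0.0988]
orientation: [1.736, 2.618, 0.0]
force: [-0.7, 0.1, 1.4]
opening: 0.0008
gripper_force: 0.6
```

carry_out --moves '[{"jaw": 0, "dx": 0, "dy": 0, "dz": 0.0005, "yaw": 0}, {"jaw": 0, "dx": 0, "dy": 0, "dz": 0.0, "yaw": 0}]'

```text
t: 4.72
tool_pos: [0.5307, 0.0616, 0.0985]
orientation: [1.736, 2.618, 0.0]
force: [-2.0, 0.7, 4.6]
opening: 0.0006
gripper_force: 2.4
```

carry_out --moves '[{"jaw": 0, "dx": 0, "dy": 0, "dz": 0.0006, "yaw": 0}, {"jaw": 0, "dx": 0, "dy": 0, "dz": 0.0, "yaw": 0}]'

```text
t: 4.97
tool_pos: [0.5307, 0.0615, 0.0983]
orientation: [1.736, 2.618, 0.0]
force: [-4.7, 0.4, 7.9]
opening: 0.0006
gripper_force: 4.1
```

carry_out --moves '[{"jaw": 0, "dx": 0, "dy": 0, "dz": 0.0007, "yaw": 0}, {"jaw": 0, "dx": 0.002, "dy": 0, "dz": 0.0, "yaw": 0}, {"jaw": 0, "dx": 0.003, "dy": 0, "dz": 0.0, "yaw": 0}, {"jaw": 0, "dx": 0.004, "dy": 0, "dz": 0.0, "yaw": 0}]'

```text
t: 5.48
tool_pos: [0.5278, 0.0687, 0.0981]
orientation: [1.735, 2.616, -0.001]
force: [-3.1, -5.4, 8.9]
opening: 0.0005
gripper_force: 4.8
```

carry_out --moves '[{"jaw": 0, "dx": 0.003, "dy": 0, "dz": 0.0005, "yaw": 0}, {"jaw": 0, "dx": 0.004, "dy": 0, "dz": 0.0, "yaw": 0}, {"jaw": 0, "dx": 0.004, "dy": 0, "dz": 0.0, "yaw": 0}]'

```text
t: 5.85
tool_pos: [0.5236, 0.0789, 0.0978]
orientation: [1.735, 2.616, -0.001]
force: [-3.8, -6.3, 11.4]
opening: 0.0006
gripper_force: 5.6
```

carry_out --moves '[{"jaw": 0, "dx": 0.004, "dy": 0, "dz": 0.0001, "yaw": 0}, {"jaw": 0, "dx": 0.004, "dy": 0, "dz": 0.0001, "yaw": 0}, {"jaw": 0, "dx": 0.004, "dy": 0, "dz": 0.0, "yaw": 0}]'

```text
t: 6.22
tool_pos: [0.5189, 0.09, 0.0975]
orientation: [1.735, 2.616, -0.001]
force: [-3.0, -5.9, 11.9]
opening: 0.0005
gripper_force: 5.5
```

carry_out --moves '[{"jaw": 0, "dx": 0.004, "dy": 0, "dz": 0.0001, "yaw": 0}, {"jaw": 0, "dx": 0.004, "dy": 0, "dz": 0.0001, "yaw": 0}, {"jaw": 0, "dx": 0.004, "dy": 0, "dz": 0.0, "yaw": 0}]'

```text
t: 6.6
tool_pos: [0.5143, 0.1011, 0.0973]
orientation: [1.735, 2.616, -0.001]
force: [-3.1, -6.1, 11.3]
opening: 0.0006
gripper_force: 5.4
```

carry_out --moves '[{"jaw": 0, "dx": 0.004, "dy": 0, "dz": 0.0001, "yaw": 0}, {"jaw": 0, "dx": 0.004, "dy": 0, "dz": 0.0, "yaw": 0}]'

```text
t: 6.85
tool_pos: [0.5112, 0.1085, 0.0972]
orientation: [1.735, 2.616, -0.0]
force: [-2.4, -5.5, 11.2]
opening: 0.0003
gripper_force: 5.2
```

carry_out --moves '[{"jaw": 0, "dx": 0.004, "dy": 0, "dz": 0.0001, "yaw": 0}, {"jaw": 0, "dx": 0.004, "dy": 0, "dz": 0.0001, "yaw": 0}]'

```text
t: 7.1
tool_pos: [0.5085, 0.1158, 0.0971]
orientation: [1.734, 2.615, -0.0]
force: [1.9, -7.5, 9.4]
opening: 0.0005
gripper_force: 4.7
```

carry_out --moves '[{"jaw": 0, "dx": 0.003, "dy": 0, "dz": 0, "yaw": 0}, {"jaw": 0, "dx": 0.002, "dy": 0, "dz": 0, "yaw": 0}]'

```text
t: 7.35
tool_pos: [0.5072, 0.1206, 0.0972]
orientation: [1.734, 2.615, 0.002]
force: [2.8, -5.0, 7.3]
opening: 0.0004
gripper_force: 3.5
```

carry_out --moves '[{"jaw": 0, "dx": 0, "dy": 0, "dz": -0.005, "yaw": 0}, {"jaw": 0, "dx": 0, "dy": 0, "dz": -0.05, "yaw": 0}, {"jaw": 0.05, "dx": -0.058, "dy": -0.03, "dz": -0.03, "yaw": 0}, {"jaw": 0.05, "dx": -0.05, "dy": -0.026, "dz": 0, "yaw": 0}, {"jaw": 0.05, "dx": -0.05, "dy": -0.026, "dz": 0, "yaw": 0}, {"jaw": 0.05, "dx": -0.05, "dy": -0.026, "dz": 0, "yaw": 0}, {"jaw": 0.05, "dx": -0.05, "dy": -0.026, "dz": 0, "yaw": 0}]'

```text
t: 8.22
tool_pos: [0.4824, -0.1614, 0.1766]
orientation: [-1.735, -2.618, -0.001]
force: [0.5, 0.8, -0.5]
opening: 0.046
gripper_force: 0.0
```

```bash
python3 - <<'E'
from h import *
a=snap("top","top1.png");b=snap("side","side1.png")
c=lambda im,x,y,w,h,s:cv2.resize(im[y:y+h,x:x+w],None,fx=s,fy=s,interpolation=cv2.INTER_CUBIC)
r1=np.hstack([c(a,184,155,100,75,4),c(b,190,145,100,75,4)])
r2=np.hstack([cv2.resize(a,(400,300)),cv2.resize(b,(400,300))])
cv2.imwrite("pics/crop2.png",np.vstack([r1,r2]))
go((.471,-.337,.15))
E
```

```text
tcp [ 0.4819 -0.1645  0.1765] F [-0.51  1.14 -0.05] yaw_y deg 22.63 t 8.325
tool shift [-0.155  -0.0764  0.0267]
```

View pics/crop2.png

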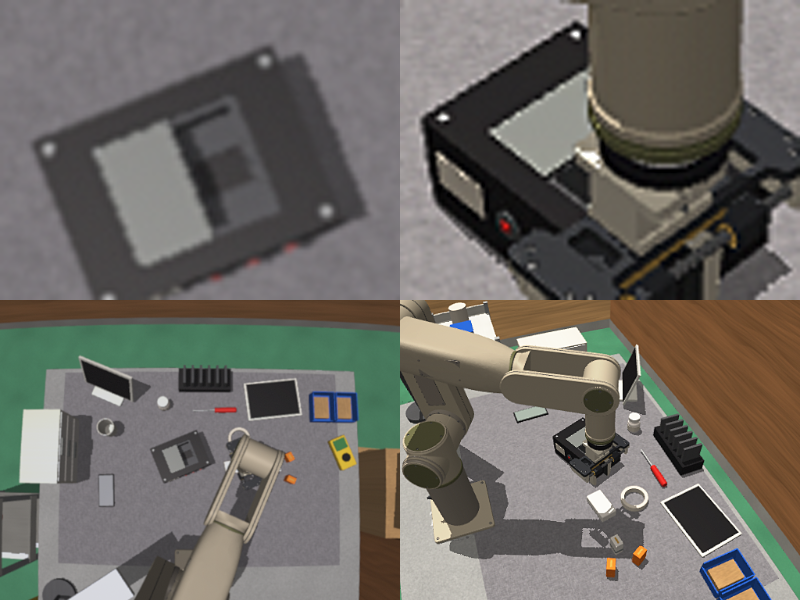

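```bash
python3 - <<'E'
from h import *
u=np.array([.922,.3875]);v=np.array([-.3875,.922])
for f,sd in(("top0",(240,195)),("top1",(217,200))):
    im=cv2.imread(f"pics/{f}.png")
    r,c,A=rect("top",im,sd,118,.098,(190,160,280,240));print(f,np.round(r[0],1),np.round(r[1],1),round(r[2],1),c.round(1),"uv",(u@c).round(1),(v@c).round(1))
# pocket outline: dark patch, image gray
g=cv2.cvtColor(im,cv2.COLOR_BGR2GRAY);print(g[178:220:2,222:262:2])
for p in((242,197),):print(onz("top",p,.03))
# pack in initial images, several thresholds
for n,pb,ps in(("top",(340,205,365,225),(350,213)),("side",(262,295,292,325),(277,312))):
    im=cv2.imread(f"pics/{n}0.png")
    for t in(150,175,200):
        r,c,A=rect(n,im,ps,t,.06,pb,16);print("pack",n,t,np.round(r[0],1),np.round(r[1],1),round(r[2],1),c.round(1),round(A))
E
```

```text
top0 [530.6  60.4] [106.   67.4] 23.0 [530.6  60.5] uv 512.6 -149.8
top1 [508.6 113.1] [106.3  66. ] 22.8 [508.4 113.1] uv 512.5 -92.7
[[ 78  63  59  60  60  61  61  61  57  63  60  59  59  60  58  59  58  60
   66  68]
 [ 61  62  61  61  60  59  61  63  80  86  85  62  60  60  61  59  58  60
   66  69]
 [ 62  63  62  60  61  71  84  79  52  47  88  64  60  59  60  59  60  60
   62  68]
 [ 59  67  62  82  85  68  45  50  77  84  91  79  60  61  60  60  60  60
   61  68]
 [118 135  96  54  42  52  81  88  90  89  90  89  65  61  60  61  61  60
   59  63]
 [143 144 125  37  49  76  93  89  89  90  88  90  77  61  61  61  62  59
   60  61]
 [142 142 142  71  48  68  90  90  90  91  88  86  86  64  61  60  62  60
   61  60]
 [142 142 144 122  48  51  76  90  88  71  61  75  92  70  61  62  62  62
   61  61]
 [143 142 142 130  53  49  59  67  63  62  62  63  82  83  63  63  61  61
   62  62]
 [143 143 143 145  91  40  35  53  64  63  63  63  78  90  66  63  62  61
   62  61]
 [143 143 142 144 124  37  32  41  62  63  63  62  70  90  81  63  63  62
   64  63]
 [144 143 143 142 144  73  36 
[... 552 characters left out ...]
4
   65  62]
 [146 146 147 146 146 148 144 124  71  66  65  67  66  65  66  64  65  62
   51  43]
 [147 147 147 149 144 111  79  67  67  67  67  67  68  68  66  58  62  86
   84  80]
 [150 146 140  99  68  66  67  69  67  68  68  69  64  56  47  66  96 119
  122 122]]
[0.53486789 0.04744958 0.03      ]
pack top 150 [ 470.9 -337.2] [30.9 42.9] 6.3 [ 470.8 -337.3] 1165
pack top 175 [ 470.9 -337.1] [28.  40.2] 3.9 [ 470.9 -337. ] 991
pack top 200 [ 470.9 -336.6] [25.3 36.8] 2.4 [ 470.9 -336.5] 820
pack side 150 [ 474.2 -332.4] [35.1 51.3] 8.1 [ 472.9 -336. ] 1300
pack side 175 [ 472.5 -337.1] [29.3 41.2] 8.1 [ 472.5 -337.3] 1133
pack side 200 [ 472.4 -337.3] [27.9 39.6] 7.9 [ 472.5 -337.4] 1043
```

```bash
python3 - <<'E'
from h import *
from scipy.ndimage import map_coordinates as mc
u=np.array([.922,.3875]);v=np.array([-.3875,.922]);u/=np.hypot(*u);v/=np.hypot(*v)
g=cv2.cvtColor(cv2.imread("pics/top1.png"),cv2.COLOR_BGR2GRAY).astype(float)
def s(a,b,z):
    p=proj("top",list((a*u+b*v)/1000)+[z]);return mc(g,[[p[1]],[p[0]]],order=1)[0]
z=.038
A=np.arange(486,541,2);print("u");[print(a,[round(s(a,b,z)) for b in(-170,-165,-160,-155,-150)]) for a in A]
print("v");[print(b,[round(s(a,b,z)) for a in(505,509,513,517,521)]) for b in np.arange(-184,-124,2)]
E
```

```text
u
486 [91, 91, 90, 92, 93]
488 [91, 91, 91, 92, 93]
490 [90, 91, 91, 91, 93]
492 [88, 88, 89, 89, 89]
494 [84, 83, 85, 83, 86]
496 [76, 77, 78, 77, 79]
498 [69, 69, 71, 70, 71]
500 [63, 65, 65, 65, 65]
502 [62, 63, 63, 63, 63]
504 [62, 63, 64, 63, 64]
506 [63, 63, 63, 64, 64]
508 [63, 63, 63, 64, 64]
510 [63, 63, 63, 63, 64]
512 [63, 63, 64, 63, 63]
514 [62, 63, 64, 63, 63]
516 [62, 63, 63, 63, 64]
518 [61, 63, 63, 63, 63]
520 [61, 62, 63, 62, 63]
522 [61, 61, 62, 62, 62]
524 [61, 59, 62, 63, 62]
526 [61, 59, 64, 64, 63]
528 [65, 64, 70, 68, 66]
530 [73, 72, 79, 75, 75]
532 [82, 83, 85, 83, 84]
534 [88, 88, 89, 89, 88]
536 [90, 90, 90, 90, 90]
538 [90, 90, 90, 91, 91]
540 [90, 89, 90, 90, 91]
v
-184 [90, 85, 86, 87, 89]
-182 [90, 85, 84, 87, 90]
-180 [89, 82, 80, 83, 87]
-178 [83, 78, 74, 76, 81]
-176 [76, 73, 69, 69, 74]
-174 [68, 67, 66, 64, 67]
-172 [63, 65, 63, 62, 63]
-170 [62, 63, 62, 62, 61]
-168 [62, 63, 62, 62, 62]
-166 [63, 63, 63, 63, 62]
-164 [63, 63, 63, 63, 62]
-162 [64, 63, 64, 63, 62]
-160 [64, 63, 64, 63, 63]
-158 [63, 62, 64, 63, 62]
-156 [63, 63, 64, 63, 61]
-154 [64, 64, 63, 63, 63]
-152 [64, 65, 63, 64, 63]
-150 [64, 64, 63, 64, 63]
-148 [62, 63, 59, 61, 60]
-146 [58, 56, 53, 55, 55]
-144 [49, 49, 46, 47, 48]
-142 [41, 43, 39, 40, 41]
-140 [37, 38, 35, 35, 36]
-138 [35, 35, 33, 33, 33]
-136 [34, 34, 34, 33, 33]
-134 [35, 36, 36, 35, 34]
-132 [37, 39, 38, 37, 36]
-130 [46, 49, 44, 45, 37]
-128 [63, 68, 66, 59, 58]
-126 [87, 98, 92, 89, 82]
```

carry_out --moves '[{"jaw": 0.05, "dx": -0.0518, "dy": -0.0253, "dz": 0, "yaw": 0}, {"jaw": 0.05, "dx": -0.0518, "dy": -0.0253, "dz": 0, "yaw": 0}, {"jaw": 0.05, "dx": -0.0519, "dy": -0.0253, "dz": 0, "yaw": 0}, {"jaw": 0.05, "dx": 0, "dy": 0, "dz": 0.03, "yaw": 0.133}, {"jaw": 0.05, "dx": 0, "dy": 0, "dz": 0.03, "yaw": 0.133}, {"jaw": 0.05, "dx": 0, "dy": 0, "dz": 0.02, "yaw": 0}, {"jaw": 0.05, "dx": 0, "dy": 0, "dz": 0, "yaw": 0}, {"jaw": 0.05, "dx": 0, "dy": 0, "dz": 0, "yaw": 0}]'

```text
t: 9.32
tool_pos: [0.4744, -0.3328, 0.0979]
orientation: [2.064, 2.366, 0.0]
force: [0.1, -0.8, 0.4]
opening: 0.0498
gripper_force: 0.0
```

```bash
python3 - <<'E'
from h import *
go((.4717,-.3372,.026))
E
```

```text
tcp [ 0.4744 -0.3328  0.0979] F [ 0.14 -0.84  0.4 ] yaw_y deg 7.81 t 9.325
tool shift [-0.004  -0.0034  0.0719]
```

carry_out --moves '[{"jaw": 0.05, "dx": -0.004, "dy": -0.0034, "dz": 0, "yaw": 0}, {"jaw": 0.05, "dx": 0, "dy": 0, "dz": 0.03, "yaw": 0}, {"jaw": 0.05, "dx": 0, "dy": 0, "dz": 0.03, "yaw": 0}, {"jaw": 0.05, "dx": 0, "dy": 0, "dz": 0.012, "yaw": 0}, {"jaw": 0.05, "dx": 0, "dy": 0, "dz": 0, "yaw": 0}]'

```text
t: 9.95
tool_pos: [0.4705, -0.3371, 0.0246]
orientation: [-2.067, -2.365, 0.0]
force: [-0.2, -0.4, 0.8]
opening: 0.05
gripper_force: 0.0
```

carry_out --moves '[{"jaw": 0.015, "dx": 0, "dy": 0, "dz": 0, "yaw": 0}, {"jaw": 0.015, "dx": 0, "dy": 0, "dz": 0, "yaw": 0}, {"jaw": 0.015, "dx": 0, "dy": 0, "dz": 0, "yaw": 0}, {"jaw": 0.015, "dx": 0, "dy": 0, "dz": 0, "yaw": 0}]' --grip_force 15

```text
t: 10.45
tool_pos: [0.4716, -0.3377, 0.0259]
orientation: [2.066, 2.364, 0.0]
force: [1.3, 0.8, 5.2]
opening: 0.0282
gripper_force: 15.0
```

```bash
python3 - <<'E'
from h import *
go((.4717,-.3372,.026))
E
```

```text
tcp [ 0.4716 -0.3377  0.0259] F [1.32 0.75 5.24] yaw_y deg 7.69 t 10.45
tool shift [ 0.0004  0.0002 -0.0001]
```

carry_out --moves '[{"jaw": 0.015, "dx": 0, "dy": 0, "dz": -0.03, "yaw": 0}, {"jaw": 0.015, "dx": 0, "dy": 0, "dz": -0.04, "yaw": 0}, {"jaw": 0.015, "dx": 0, "dy": 0, "dz": -0.04, "yaw": 0}, {"jaw": 0.015, "dx": 0, "dy": 0, "dz": -0.04, "yaw": -0.132}, {"jaw": 0.015, "dx": 0, "dy": 0, "dz": 0, "yaw": -0.132}, {"jaw": 0.015, "dx": 0, "dy": 0, "dz": 0, "yaw": 0}]'

```text
t: 11.2
tool_pos: [0.4706, -0.337, 0.1747]
orientation: [-1.739, -2.616, 0.0]
force: [-1.1, 0.7, -1.5]
opening: 0.0279
gripper_force: 15.0
```

```bash
python3 - <<'E'
from h import *
go((.5327,.0568,.175))
E
```

```text
tcp [ 0.4706 -0.337   0.1747] F [-1.08  0.69 -1.5 ] yaw_y deg 22.76 t 11.2
tool shift [ 3.391e-01  2.096e-01 -3.000e-04]
```

carry_out --moves '[{"jaw": 0.015, "dx": 0.042, "dy": 0.026, "dz": 0, "yaw": 0}, {"jaw": 0.015, "dx": 0.042, "dy": 0.026, "dz": 0, "yaw": 0}, {"jaw": 0.015, "dx": 0.042, "dy": 0.026, "dz": 0, "yaw": 0}, {"jaw": 0.015, "dx": 0.042, "dy": 0.026, "dz": 0, "yaw": 0}, {"jaw": 0.015, "dx": 0.042, "dy": 0.026, "dz": 0, "yaw": 0}, {"jaw": 0.015, "dx": 0.042, "dy": 0.026, "dz": 0, "yaw": 0}, {"jaw": 0.015, "dx": 0.042, "dy": 0.026, "dz": 0, "yaw": 0}, {"jaw": 0.015, "dx": 0.042, "dy": 0.026, "dz": 0, "yaw": 0}]'

```text
t: 12.2
tool_pos: [0.5314, 0.0548, 0.1734]
orientation: [-1.742, -2.612, 0.002]
force: [0.7, 0.0, -2.3]
opening: 0.0275
gripper_force: 15.0
```

carry_out --moves '[{"jaw": 0.015, "dx": 0.003, "dy": 0.0016, "dz": 0, "yaw": 0}, {"jaw": 0.015, "dx": 0, "dy": 0, "dz": 0, "yaw": 0}, {"jaw": 0.015, "dx": 0, "dy": 0, "dz": 0, "yaw": 0}]'

```text
t: 12.58
tool_pos: [0.5322, 0.0555, 0.1742]
orientation: [-1.741, -2.614, 0.001]
force: [-0.6, -0.1, -0.8]
opening: 0.0278
gripper_force: 15.0
```

```bash
python3 - <<'E'
from h import *
go((.5327,.0568,.120))
a=snap("top","top2.png");b=snap("side","side2.png")
c=lambda im,x,y,w,h,s:cv2.resize(im[y:y+h,x:x+w],None,fx=s,fy=s,interpolation=cv2.INTER_CUBIC)
cv2.imwrite("pics/crop3.png",np.hstack([c(a,184,155,100,75,4),c(b,190,120,120,90,400/120)]))
go((.5327,.0568,.120))
E
```

```text
tcp [0.5322 0.0555 0.1742] F [-0.55 -0.08 -0.82] yaw_y deg 22.67 t 12.575
tool shift [0.001  0.001  0.0542]
tcp [0.5325 0.0554 0.1745] F [-0.4  -0.56 -0.75] yaw_y deg 22.68 t 12.675
tool shift [0.0012 0.0008 0.0545]
```

View pics/crop3.png

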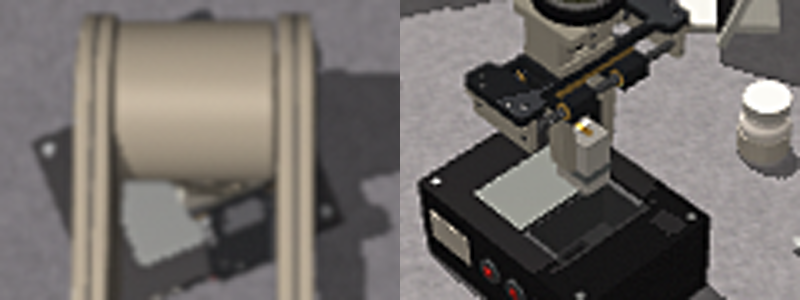

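carry_out --moves '[{"jaw": 0.015, "dx": 0.001, "dy": 0.0007, "dz": 0.03, "yaw": 0}, {"jaw": 0.015, "dx": 0, "dy": 0, "dz": 0.03, "yaw": 0}, {"jaw": 0.015, "dx": 0, "dy": 0, "dz": 0.03, "yaw": 0}, {"jaw": 0.015, "dx": 0, "dy": 0, "dz": 0.01, "yaw": 0}, {"jaw": 0.015, "dx": 0, "dy": 0, "dz": 0, "yaw": 0}, {"jaw": 0.015, "dx": 0, "dy": 0, "dz": 0, "yaw": 0}]'

```text
t: 13.42
tool_pos: [0.534, 0.0576, 0.0763]
orientation: [1.738, 2.615, 0.002]
force: [0.3, 0.3, -1.9]
opening: 0.028
gripper_force: 15.0
```

```bash
python3 - <<'E'
from h import *
go((.5327,.0568,.056))
E
```

```text
tcp [0.534  0.0576 0.0763] F [ 0.26  0.26 -1.94] yaw_y deg 22.78 t 13.425
tool shift [-0.0003 -0.0016  0.0203]
```

carry_out --moves '[{"jaw": 0.015, "dx": 0, "dy": -0.0008, "dz": 0.008, "yaw": 0}, {"jaw": 0.015, "dx": 0, "dy": 0, "dz": 0.004, "yaw": 0}, {"jaw": 0.015, "dx": 0, "dy": 0, "dz": 0.002, "yaw": 0}, {"jaw": 0.015, "dx": 0, "dy": 0, "dz": 0, "yaw": 0}, {"jaw": 0.015, "dx": 0, "dy": 0, "dz": 0, "yaw": 0}]'

```text
t: 14.05
tool_pos: [0.5322, 0.0575, 0.0608]
orientation: [1.738, 2.617, 0.0]
force: [0.2, 0.2, -0.6]
opening: 0.0276
gripper_force: 15.0
```

carry_out --moves '[{"jaw": 0.015, "dx": 0, "dy": 0, "dz": 0.002, "yaw": 0}, {"jaw": 0.015, "dx": 0, "dy": 0, "dz": 0.0015, "yaw": 0}, {"jaw": 0.015, "dx": 0, "dy": 0, "dz": 0, "yaw": 0}]'

```text
t: 14.42
tool_pos: [0.532, 0.0575, 0.057]
orientation: [-1.738, -2.617, 0.0]
force: [0.6, 0.6, -1.0]
opening: 0.0281
gripper_force: 15.0
```

carry_out --moves '[{"jaw": 0.015, "dx": 0, "dy": 0, "dz": 0.001, "yaw": 0}, {"jaw": 0.015, "dx": 0, "dy": 0, "dz": 0, "yaw": 0}]'

```text
t: 14.68
tool_pos: [0.5322, 0.0575, 0.0567]
orientation: [1.738, 2.617, 0.0]
force: [-2.8, -0.9, 5.2]
opening: 0.0281
gripper_force: 15.0
```

carry_out --moves '[{"jaw": 0.044, "dx": 0, "dy": 0, "dz": 0, "yaw": 0}, {"jaw": 0.044, "dx": 0, "dy": 0, "dz": 0, "yaw": 0}, {"jaw": 0.044, "dx": 0, "dy": 0, "dz": 0, "yaw": 0}, {"jaw": 0.044, "dx": 0, "dy": 0, "dz": 0, "yaw": 0}]'

```text
t: 15.18
tool_pos: [0.5321, 0.0575, 0.0562]
orientation: [-1.738, -2.617, 0.0]
force: [0.5, -0.0, -0.0]
opening: 0.044
gripper_force: 0.0
```

carry_out --moves '[{"jaw": 0.044, "dx": 0, "dy": 0, "dz": -0.015, "yaw": 0}, {"jaw": 0.044, "dx": 0, "dy": 0, "dz": -0.03, "yaw": 0}, {"jaw": 0.044, "dx": 0, "dy": 0, "dz": -0.04, "yaw": 0}, {"jaw": 0.044, "dx": -0.06, "dy": 0, "dz": -0.02, "yaw": 0}, {"jaw": 0, "dx": -0.06, "dy": 0, "dz": 0, "yaw": 0}, {"jaw": 0, "dx": -0.06, "dy": 0, "dz": 0, "yaw": 0}]'

```text
t: 15.92
tool_pos: [0.6029, -0.1094, 0.1632]
orientation: [1.736, 2.615, 0.002]
force: [0.7, 0.9, 0.0]
opening: 0.0286
gripper_force: 0.0
```

```bash
python3 - <<'E'
from h import *
a=snap("top","top3.png")
c=lambda im,x,y,w,h,s:cv2.resize(im[y:y+h,x:x+w],None,fx=s,fy=s,interpolation=cv2.INTER_CUBIC)
cv2.imwrite("pics/crop4.png",c(a,194,165,80,60,8))
u=np.array([.922,.3875]);v=np.array([-.3875,.922])
for t in(150,175,200):
    r,c,A=rect("top",a,(239,194),t,.09,(228,180,256,212));print(np.round(r[0],1),np.round(r[1],1),round(r[2],1),round(A),"uv",(u@c).round(1),(v@c).round(1))
r,c,A=rect("top",a,(217,200),118,.098,(190,160,280,240));print("cover",c.round(1),(v@c).round(1))
go((.5084,.1131,.108))
E
```

```text
[529.7  59.3] [29.4 40.3] 23.9 1090 uv 511.6 -150.7
[529.9  59.2] [27.  38.2] 23.0 942 uv 511.6 -150.7
[529.8  59.3] [24.1 35. ] 22.3 764 uv 511.6 -150.7
cover [508.4 113.1] -92.7
tcp [ 0.6041 -0.1166  0.1625] F [-4.57 -3.49  0.54] yaw_y deg 22.62 t 15.975
tool shift [ 2.491e-01 -1.000e-04  5.320e-02]
```

View pics/crop4.png

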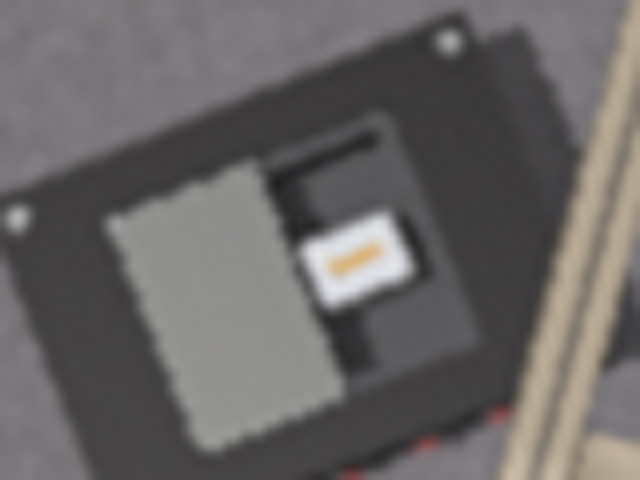

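carry_out --moves '[{"jaw": 0, "dx": 0.05, "dy": 0, "dz": 0, "yaw": 0}, {"jaw": 0, "dx": 0.05, "dy": 0, "dz": 0, "yaw": 0}, {"jaw": 0, "dx": 0.05, "dy": 0, "dz": 0, "yaw": 0}, {"jaw": 0, "dx": 0.05, "dy": 0, "dz": 0, "yaw": 0}, {"jaw": 0, "dx": 0.049, "dy": 0, "dz": 0.01, "yaw": 0}, {"jaw": 0, "dx": 0, "dy": 0, "dz": 0.03, "yaw": 0}, {"jaw": 0, "dx": 0, "dy": 0, "dz": 0.01, "yaw": 0}, {"jaw": 0, "dx": 0, "dy": 0, "dz": 0, "yaw": 0}]'

```text
t: 16.98
tool_pos: [0.5049, 0.1213, 0.111]
orientation: [-1.739, -2.616, 0.001]
force: [-0.1, -0.7, 0.1]
opening: 0.0005
gripper_force: 0.0
```

carry_out --moves '[{"jaw": 0, "dx": 0, "dy": 0, "dz": 0, "yaw": 0}, {"jaw": 0, "dx": 0, "dy": 0, "dz": 0, "yaw": 0}]'

```text
t: 17.23
tool_pos: [0.5061, 0.1214, 0.1122]
orientation: [1.739, 2.615, 0.002]
force: [-0.6, -0.6, -0.6]
opening: 0.0003
gripper_force: 0.0
```

```bash
python3 - <<'E'
from h import *
go((.5084,.1131,.1))
E
```

```text
tcp [0.5061 0.1214 0.1122] F [-0.57 -0.59 -0.56] yaw_y deg 22.75 t 17.225
tool shift [-0.0086 -0.0011  0.0122]
```

carry_out --moves '[{"jaw": 0, "dx": -0.006, "dy": 0, "dz": 0.006, "yaw": 0}, {"jaw": 0, "dx": 0, "dy": 0, "dz": 0.004, "yaw": 0}, {"jaw": 0, "dx": 0, "dy": 0, "dz": 0.002, "yaw": 0}, {"jaw": 0, "dx": 0, "dy": 0, "dz": 0, "yaw": 0}, {"jaw": 0, "dx": 0, "dy": 0, "dz": 0, "yaw": 0}]'

```text
t: 17.85
tool_pos: [0.5075, 0.1163, 0.0991]
orientation: [1.738, 2.617, 0.0]
force: [0.4, 0.1, -0.3]
opening: 0.0007
gripper_force: 0.0
```

carry_out --moves '[{"jaw": 0, "dx": 0, "dy": 0, "dz": 0.001, "yaw": 0}, {"jaw": 0, "dx": 0, "dy": 0, "dz": 0, "yaw": 0}]'

```text
t: 18.1
tool_pos: [0.5074, 0.1163, 0.098]
orientation: [1.738, 2.617, -0.0]
force: [0.4, 0.0, -0.1]
opening: 0.0004
gripper_force: 0.0
```

carry_out --moves '[{"jaw": 0, "dx": 0, "dy": 0, "dz": 0.001, "yaw": 0}, {"jaw": 0, "dx": 0, "dy": 0, "dz": 0, "yaw": 0}]'

```text
t: 18.35
tool_pos: [0.5076, 0.1163, 0.0975]
orientation: [1.738, 2.617, 0.0]
force: [-1.9, -0.6, 4.1]
opening: 0.0007
gripper_force: 2.1
```

carry_out --moves '[{"jaw": 0, "dx": 0, "dy": 0, "dz": 0.0012, "yaw": 0}, {"jaw": 0, "dx": 0, "dy": 0, "dz": 0, "yaw": 0}]'

```text
t: 18.6
tool_pos: [0.5076, 0.1163, 0.097]
orientation: [1.738, 2.617, 0.0]
force: [-5.0, -1.1, 11.6]
opening: 0.0005
gripper_force: 5.6
```

Pressed at 11.6 N; dragging shut, with the finger rising slightly along the slope.

carry_out --moves '[{"jaw": 0, "dx": -0.002, "dy": 0, "dz": 0, "yaw": 0}, {"jaw": 0, "dx": -0.003, "dy": 0, "dz": 0, "yaw": 0}, {"jaw": 0, "dx": -0.004, "dy": 0, "dz": 0, "yaw": 0}]'

```text
t: 18.98
tool_pos: [0.5109, 0.1085, 0.097]
orientation: [-1.738, -2.617, -0.001]
force: [-7.7, 2.1, 11.9]
opening: 0.0003
gripper_force: 6.4
```

carry_out --moves '[{"jaw": 0, "dx": -0.004, "dy": -0.0003, "dz": 0, "yaw": 0}, {"jaw": 0, "dx": -0.004, "dy": -0.0003, "dz": -0.0001, "yaw": 0}, {"jaw": 0, "dx": -0.004, "dy": 0, "dz": 0, "yaw": 0}]'

```text
t: 19.35
tool_pos: [0.5155, 0.0973, 0.0973]
orientation: [1.738, 2.617, 0.002]
force: [-4.9, 2.7, 11.8]
opening: 0.0008
gripper_force: 6.0
```

carry_out --moves '[{"jaw": 0, "dx": -0.004, "dy": 0, "dz": -0.0001, "yaw": 0}, {"jaw": 0, "dx": -0.004, "dy": 0, "dz": 0, "yaw": 0}, {"jaw": 0, "dx": -0.004, "dy": 0, "dz": -0.0001, "yaw": 0}]'

```text
t: 19.73
tool_pos: [0.5201, 0.0862, 0.0975]
orientation: [1.738, 2.617, 0.002]
force: [-6.3, 1.4, 11.7]
opening: 0.0005
gripper_force: 6.0
```

carry_out --moves '[{"jaw": 0, "dx": -0.004, "dy": 0, "dz": -0.0001, "yaw": 0}, {"jaw": 0, "dx": -0.004, "dy": 0, "dz": 0, "yaw": 0}]'

```text
t: 19.98
tool_pos: [0.5232, 0.0787, 0.0977]
orientation: [1.738, 2.617, 0.002]
force: [-6.4, 2.2, 12.9]
opening: 0.0005
gripper_force: 6.3
```

carry_out --moves '[{"jaw": 0, "dx": -0.004, "dy": 0, "dz": -0.0002, "yaw": 0}, {"jaw": 0, "dx": -0.004, "dy": 0, "dz": -0.0001, "yaw": 0}, {"jaw": 0, "dx": -0.004, "dy": 0, "dz": 0, "yaw": 0}]'

```text
t: 20.35
tool_pos: [0.5279, 0.0677, 0.0979]
orientation: [1.738, 2.617, 0.002]
force: [-5.9, 3.0, 12.2]
opening: 0.0004
gripper_force: 6.1
```

carry_out --moves '[{"jaw": 0, "dx": -0.004, "dy": 0, "dz": -0.0001, "yaw": 0}, {"jaw": 0, "dx": -0.003, "dy": 0, "dz": 0, "yaw": 0}]'

```text
t: 20.6
tool_pos: [0.5305, 0.0611, 0.098]
orientation: [1.738, 2.617, 0.002]
force: [-6.1, 2.5, 11.9]
opening: 0.0009
gripper_force: 6.2
```

carry_out --moves '[{"jaw": 0, "dx": -0.003, "dy": 0, "dz": -0.0001, "yaw": 0}, {"jaw": 0, "dx": -0.002, "dy": 0, "dz": 0, "yaw": 0}]'

```text
t: 20.85
tool_pos: [0.5326, 0.0576, 0.0981]
orientation: [-1.738, -2.617, -0.004]
force: [-4.2, 8.8, 11.3]
opening: 0.0004
gripper_force: 5.7
```

carry_out --moves '[{"jaw": 0, "dx": 0, "dy": 0, "dz": -0.005, "yaw": 0}, {"jaw": 0, "dx": 0, "dy": 0, "dz": -0.05, "yaw": 0}, {"jaw": 0, "dx": -0.06, "dy": 0, "dz": -0.03, "yaw": 0}, {"jaw": 0, "dx": -0.06, "dy": 0, "dz": 0, "yaw": 0}, {"jaw": 0, "dx": -0.06, "dy": 0, "dz": 0, "yaw": 0}, {"jaw": 0, "dx": 0, "dy": 0, "dz": 0, "yaw": 0}, {"jaw": 0, "dx": 0, "dy": 0, "dz": 0, "yaw": 0}, {"jaw": 0, "dx": 0, "dy": 0, "dz": 0, "yaw": 0}]'

```text
t: 21.85
tool_pos: [0.5999, -0.1048, 0.1795]
orientation: [-1.736, -2.617, -0.0]
force: [-0.2, 0.1, -0.2]
opening: 0.0005
gripper_force: 0.0
```

```bash
python3 - <<'E'
from h import *
a=snap("top","top4.png")
v=np.array([-.3875,.922])
r,c,A=rect("top",a,(240,195),118,.098,(190,160,280,240));print("cover",c.round(1),np.round(r[1],1),(v@c).round(1))
c=lambda im,x,y,w,h,s:cv2.resize(im[y:y+h,x:x+w],None,fx=s,fy=s,interpolation=cv2.INTER_CUBIC)
cv2.imwrite("pics/crop5.png",c(a,100,85,300,190,2.6))
go((.5,0,.2))
E
```

```text
cover [531.5  57.9] [105.9  66.8] -152.5
tcp [ 0.6    -0.1047  0.1797] F [-0.54 -0.09 -0.37] yaw_y deg 22.89 t 21.9
tool shift [ 0.1354 -0.0514 -0.0202]
```

View pics/crop5.png

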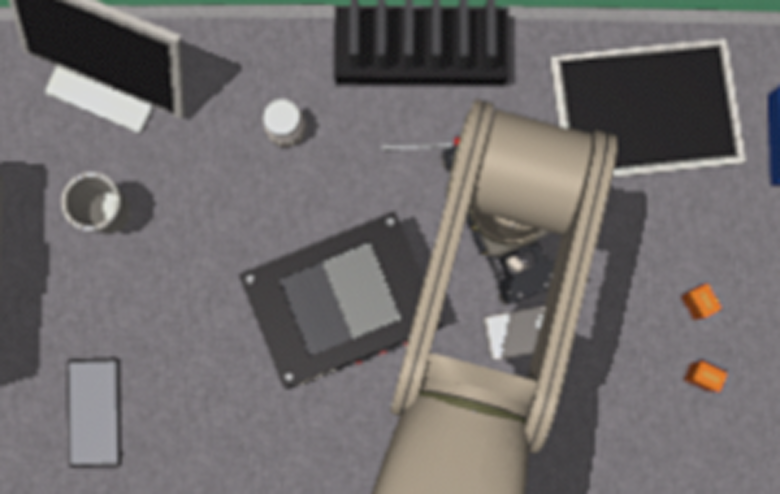

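The cover sits at v = -152.5 mm, and the fully shut position worked out earlier was -152.7. It is shut, and the arm is clear of everything, so I'm handing in.

```bash
python3 -c "
from plant import close_job
print(close_job())"
```

```text
the job is handed in; nothing more can be done
None
```

The job is handed in; no verdict came back. The pack stands in the pocket, let go and about 2–3 mm off centre, the cover is shut to within about 1 mm by camera, presses read at most 12.9 N, and nothing else looked moved at the last look.

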